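# Nest the three steel pots of the coffee counter

## Task

Tidy the coffee counter by nesting the three plain open steel pots in size order: stand the middle pot in the wide low one, and the tall narrow pot in the middle one, each upright and right down on the floor of the pot around it. Leave the wide pot about where it stands, set the pots down rather than dropping them, release them, and leave the paper coffee cup standing where it is.

Things in the scene. Friction and masses are not known exactly. Their poses are not given: they have to be found in the camera images.
- wide_mid (a point): The wide low pot: a plain open straight-sided round pot of bare steel, 96 mm outer and 90 mm inner diameter, 45 mm high, floor 4 mm thick, about 0.25 kg, loose, mouth up; it need not be gripped. The point is on its axis, half-way up (22.5 mm above its underside); z along its axis, up. The middle pot enters with 15 mm to spare all round.
- middle_mid (a point): The middle pot: same make, 60 mm outer, 54 mm inner diameter, 85 mm high, floor 4 mm, about 0.14 kg. The point is on its axis, half-way up (42.5 mm above its underside); z up. Standing in the wide pot, its top 44 mm stick out: grip it across the diameter with the fingertips at most 35 mm below its rim. A steel canister of like width, but with a lid and knob, stands near: not one of the pots.
- narrow_mid (a point): The tall narrow pot: same make, 32 mm outer and 26 mm inner diameter, 125 mm high, floor 4 mm, about 0.09 kg. The point is on its axis, half-way up (62.5 mm above its underside); z up. It enters the middle pot with 11 mm to spare all round, and then its top 44 mm stick out above that rim: grip it across the diameter by this upper part, fingertips at most 35 mm below its rim.
- paper_cup_mid (a point): Somebody's brown paper coffee cup with a white rim, 75 mm across at the rim, 54 mm at the foot, 91 mm high, standing among the pots; to be left alone. This point is on its axis, 45 mm above its underside.
Mind the look-alikes: they are no part of the job. What is shaped like the part that bears narrow_mid but purple or turquoise is not meant.

How it is judged (in metres and radians):
At the end, for the whole second after the job is handed in: The middle pot stands in the wide pot (axes within 20 mm) and the narrow pot in the middle one (axes within 18 mm), each down on the floor of the pot around it to within 6 mm, all three upright to within 10 degrees and at rest, the wide pot within 60 mm of where it stood (horizontal distance between middle_mid and wide_mid below 0.02 m and z of middle_mid in the frame of wide_mid below 0.03 m and horizontal distance between narrow_mid and middle_mid below 0.018 m and z of narrow_mid in the frame of middle_mid below 0.03 m and angle between each of wide_mid, middle_mid, narrow_mid's own z axis and vertical below 0.17 rad and distance of wide_mid from where it was at the start of the episode below 0.06 m and linear speed of each of wide, middle, narrow below 0.03 m/s); the robot touches nothing.
It fails at once if the paper cup is pushed more than 40 mm or knocked over (distance of paper_cup_mid from where it was at the start of the episode above 0.04 m or angle between paper_cup_mid's own z axis and vertical above 0.5 rad).
It fails at once if the middle pot is dropped (falls free by more than about 30 mm) (contact force between middle and anything else below 0.01 N and linear speed of middle above 0.8 m/s).
It fails at once if the narrow pot is dropped (falls free by more than about 30 mm) (contact force between narrow and anything else below 0.01 N and linear speed of narrow above 0.8 m/s).
It also fails if it takes over 56 s, if anything falls off the work surface, if the arm or the gripper's body presses on something with over 40 N, if the wrist force passes 120 N, or if a joint passes its speed limit or range.

## Robot

A 6-joint arm with a two-finger parallel gripper is mounted at the origin on the work surface. World frame = base frame: x ahead of the robot, y to its left, z up, the work surface at z = 0. Lengths are in mm, angles in rad, forces in N, time in s.
With the tool pointing down it reaches from about 300 to 775 mm from the base axis. Payload 14.6 kg.
Tool frame: the origin (TCP) lies between the finger pads; the fingertips stand 11 mm ahead of it and the grasp point (between the pads) lies 8 mm behind it; z points along the fingers, y is the line along which they close (so a half turn about z gives the same grasp; the last joint's range is limited). The gripper opens to 94 mm and grips with 3 to 60 N. Pads are 16 mm wide; open, the fingers measure 119 mm over their backs; the gripper's body (75 mm by 177 mm) begins 78 mm behind the grasp point.
Start: joints at [1.098, 0.3, 1.521, -0, 1.321, -0.067], TCP at [217.111, 505.324, 216.446] pointing down, gripper open.
Joint ranges: [-3.03, 3.03], [-0.79, 2.21], [0.23, 2.52], [-1.04, 4.18], [0, 3.07], [-2.55, 2.55]. Speed limits (rad/s): [2.22, 2.22, 2.57, 3.14, 3.14, 3.14].

## Interface

Orientations are given as [roll, pitch, yaw] about the fixed x, y, z axes, in that order (R = Rz(yaw) Ry(pitch) Rx(roll)).
In Python, from cell import manip gives the robot as it stands. The module is installed in compiled form; this text tells all that it offers.
- The arm moves only by the tool arm_command, never from a script. Its argument "rows" is one flat list of numbers, 5 for each row, row after row: the shift along the world's x, y, z in mm, then the turn about the world's z in degrees, then the finger opening in mm, from 0 to 94. In form: [dx, dy, dz, twist, jaw, dx, dy, dz, twist, jaw, ...]. A call has 1 to 5 rows; each row shifts and turns the commanded pose from where the row before left it; what a row does not reach is not made up. A row lasts 1/8 s, in which the tool goes at most 62.5 mm and 10.7 degrees, less where a joint would pass 70% of its speed; a pose out of reach is approached as far as the arm can. A call is refused whole if a number of a shift passes 62.5 or a number of a turn 10.7, either way. A call with a gripper value outside its range is refused whole. The fingers move at their own pace and stop on an object; "newtons" is the grip in N (left out, the last holds). Time passes only in rows, so rows that do not move let the fingers close. It gives the time, the measured TCP pose, the force and the opening at its end, in the units of the state.
- manip.read_state(): the state, without advancing time (a new reading comes with each control period).
- manip.camera(name): name is "scene" or "top"; returns a dict with "image" (420x560x3 uint8, blue, green, red), "z_map" (420x560 float32, mm along the optical axis (not along the pixel's ray), 0 where there is no reading), "fx", "fy", "cx", "cy" (pixels), "pose" (4x4, takes a point from camera to world coordinates). Camera axes: x right, y down, z forward; pixel columns grow to the right and rows downward; lengths in mm; the calibration is good to about 2 mm. A picture is of the moment at which its call begins.
- manip.sign_off(): hands the job in, once; it reports no verdict.
The state is a dict: "clock": time; "joints": joint angles; "qd": joint speeds; "effort": joint torques, N m; "eef_pos": TCP position; "eef_rot": TCP orientation; "wrist_force": force on the tool from outside, world axes, zero at the start; "moment": the same for the moment, N m; "finger_gap": finger opening in mm.
Only numpy, scipy, OpenCV 4.12 (cv2) and the standard library are available. Lean on these libraries where they do the work, as an engineer would, in place of code of your own. Each camera call takes 0.05 s, during which the arm holds its last target. There are 200 camera calls.

## Working session

There is one attempt and no reset: what is moved stays moved. The work goes in short steps, Python scripts to look and compute and a tool call to move; the robot and the scene stay as the last step left them, time stands still between calls to the robot, and variables do not carry over. Pictures are saved under pics/ and viewed, on a budget of 10 in all, crops included, one or two more only if the job needs it, and the job is handed in when it is done.

Besides the shell and the picture viewer there is one more tool, called after "Call:" by a JSON object that holds its "op" and its "data". arm_command: Moves the arm, as the interface text tells. Its arguments: {"type":"object","properties":{"rows":{"type":"array","items":{"type":"number"}},"newtons":{"type":"number"}},"required":["rows"]}

```bash
mkdir -p pics
cat > h.py <<'E'
import numpy as np, cv2
from cell import manip
def grab(n):
    c=manip.camera(n); z=c["z_map"]; v,u=np.mgrid[:420,:560]
    P=np.stack([(u-c["cx"])/c["fx"]*z,(v-c["cy"])/c["fy"]*z,z],-1)
    W=P@c["pose"][:3,:3].T+c["pose"][:3,3]; W[z==0]=np.nan
    return c,W
E
python3 - <<'E'
from h import *
for n in("top","scene"):
    c,W=grab(n); cv2.imwrite(f"pics/{n}0.png",c["image"]); np.save(n+"W.npy",W); print(n,c["pose"].round(2),c["fx"])
print(manip.read_state())
E
```

```text
top [[ 1.00000e-02 -1.00000e+00  9.00000e-02  4.05310e+02]
 [-1.00000e+00 -1.00000e-02 -2.00000e-02  1.31900e+01]
 [ 2.00000e-02 -9.00000e-02 -1.00000e+00  1.16375e+03]
 [ 0.00000e+00  0.00000e+00  0.00000e+00  1.00000e+00]] 469.26669352076607
scene [[ 4.40000e-01  5.90000e-01 -6.80000e-01  1.09543e+03]
 [ 9.00000e-01 -3.00000e-01  3.20000e-01 -2.80730e+02]
 [-2.00000e-02 -7.50000e-01 -6.60000e-01  6.51970e+02]
 [ 0.00000e+00  0.00000e+00  0.00000e+00  1.00000e+00]] 380.4958031901082
{'clock': 0.1, 'joints': array([ 1.09838502e+00,  3.00444029e-01,  1.52150254e+00, -2.19667585e-05,
        1.32072662e+00, -6.65821277e-02]), 'qd': array([ 0.00025152, -0.00318345, -0.00240857, -0.00015694,  0.00104211,
       -0.00024402]), 'effort': array([ 4.18308537e-04, -5.32650447e+01, -3.53278077e+01,  7.09770690e-02,
        2.35407829e-02, -8.38768142e-05]), 'eef_pos': array([217.0253589 , 505.12583272, 215.93440609]), 'eef_rot': array([-3.14051310e+00, -5.06606432e-05,  2.73576890e+00]), 'wrist_force': array([-0.90259085,  0.54591087,  0.68687982]), 'moment': array([ 0.0367457 , -0.01890871,  0.04691667]), 'finger_gap': 94.13030587447115}
```

View pics/top0.png

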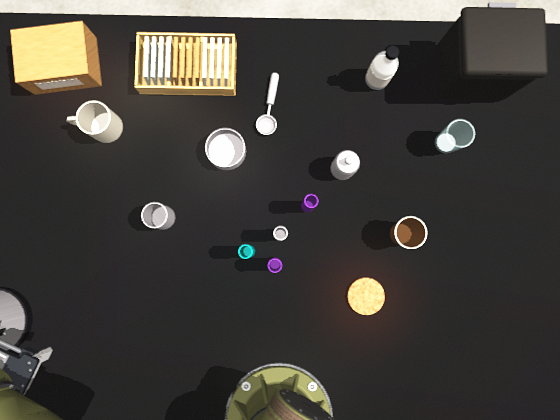

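View pics/scene0.png

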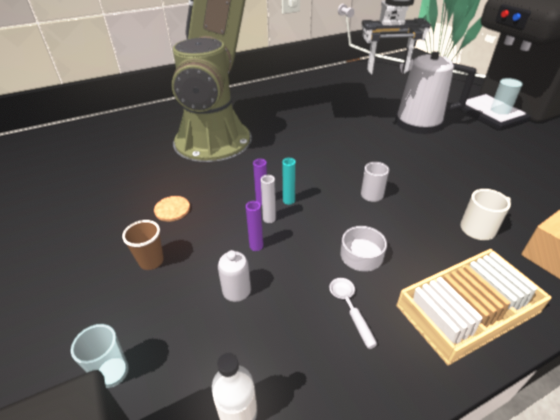

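The top view shows the wide pot at (225,149), the middle pot at (157,216), and the steel narrow pot at (280,233). The narrow pot has purple tubes at (311,201) and (275,265) and a turquoise one at (246,251) around it. The canister is at (345,165) and the cup at (411,232). The scene view agrees. Next I'll fit the rims.

```bash
cat >> h.py <<'E'
from scipy.optimize import least_squares
def rim(W,u,v,r,h,R,tol=6):
    """circle fit of known outer-mid radius to points near rim height h"""
    p=W[max(0,v-r):v+r,max(0,u-r):u+r].reshape(-1,3); p=p[abs(p[:,2]-h)<tol]
    f=lambda c:np.hypot(p[:,0]-c[0],p[:,1]-c[1])-c[2]
    s=least_squares(f,[*p[:,:2].mean(0),R],loss="soft_l1",f_scale=1.5)
    return s.x.round(1),len(p),np.median(p[:,2]).round(1),np.sqrt(np.mean(s.fun**2)).round(2)
E
python3 - <<'E'
from h import *
W=np.load("topW.npy")
for n,u,v,r,h,R in[("wide",225,149,26,45,46),("middle",156,216,22,85,28),("narrow",280,233,11,125,14.5),("purpA",311,201,11,125,14.5),("purpB",275,265,11,125,14.5),("turq",246,251,11,125,14.5),("can",345,165,20,85,28),("cup",411,232,22,91,36)]:
    try: print(n,rim(W,u,v,r,h,R))
    except Exception as e: print(n,e)
p=W[150:180,330:362].reshape(-1,3);print("can max z",np.nanmax(p[:,2]))
E
```

```text
wide (array([645. , 139. ,  46.1]), 180, np.float64(44.0), np.float64(1.02))
middle (array([476.9, 292.4,  28.2]), 127, np.float64(84.4), np.float64(1.03))
narrow (array([437.8,   3.9,  14.5]), 62, np.float64(124.8), np.float64(0.93))
purpA (array([510.2, -63.8,  14.3]), 60, np.float64(124.2), np.float64(1.01))
purpB (array([366.7,  15.5,  14.2]), 55, np.float64(125.3), np.float64(0.86))
turq (array([396.7,  80.6,  14.3]), 56, np.float64(125.3), np.float64(0.85))
can (array([ 605.6, -150.5,   24.1]), 253, np.float64(88.6), np.float64(4.92))
cup (array([ 443.5, -295.3,   35.3]), 185, np.float64(90.2), np.float64(1.22))
can max z 116.58960379713062
```

Every rim matches its given height and size. The jaw line now lies about 67° from x, which keeps the fingers clear of the tubes, so no twist is needed. I'll go to the middle pot first.

Call:
{"op": "arm_command", "data": {"rows": [40,-33,0,0,94,40,-33,0,0,94,40,-33,0,0,94,40,-33,0,0,94,40,-33,0,0,94], "newtons": 20}}

```text
clock: 0.72
eef_pos: [418.2, 339.0, 216.3]
eef_rot: [-3.141, -0.0, 2.736]
wrist_force: [0.2, 0.2, 0.2]
finger_gap: 94.1
```

Call:
{"op": "arm_command", "data": {"rows": [40,-33,0,0,94,20,-15,0,0,94,0,0,-20,0,94,0,0,0,0,94]}}

```text
clock: 1.23
eef_pos: [476.6, 291.8, 195.0]
eef_rot: [-3.139, -0.002, 2.735]
wrist_force: [-0.5, 0.1, -0.8]
finger_gap: 93.9
```

Call:
{"op": "arm_command", "data": {"rows": [0,0,-40,0,94,0,0,-40,0,94,0,0,-30,0,94,0,0,-17,0,94,0,0,0,0,94]}}

```text
clock: 1.85
eef_pos: [476.9, 292.4, 69.3]
eef_rot: [-3.141, -0.001, 2.736]
wrist_force: [-0.4, 0.1, -0.1]
finger_gap: 94.0
```

Call:
{"op": "arm_command", "data": {"rows": [0,0,0,0,70,0,0,0,0,62,0,0,0,0,50,0,0,0,0,50,0,0,0,0,50]}}

```text
clock: 2.48
eef_pos: [477.2, 292.4, 69.8]
eef_rot: [3.141, 0.0, 2.736]
wrist_force: [-2.0, -0.7, 3.8]
finger_gap: 60.2
```

Call:
{"op": "arm_command", "data": {"rows": [0,0,0,0,50,0,0,10,0,50,0,0,25,0,50,0,0,30,0,50,0,0,15,0,50]}}

```text
clock: 3.1
eef_pos: [477.4, 292.5, 151.1]
eef_rot: [3.14, 0.001, 2.736]
wrist_force: [0.0, -0.1, -1.4]
finger_gap: 60.0
```

Call:
{"op": "arm_command", "data": {"rows": [14,-13,0,0,50,28,-25,0,0,50,32,-29,0,0,50,32,-29,0,0,50,30,-28,0,0,50]}}

```text
clock: 3.72
eef_pos: [614.1, 166.1, 147.9]
eef_rot: [-3.14, -0.002, 2.735]
wrist_force: [-0.1, 0.8, -1.0]
finger_gap: 59.9
```

Call:
{"op": "arm_command", "data": {"rows": [20,-18,0,0,50,12,-11,0,0,50,0,0,0,0,50,0,0,0,0,50]}}

```text
clock: 4.22
eef_pos: [644.6, 139.9, 149.2]
eef_rot: [-3.141, -0.001, 2.736]
wrist_force: [0.2, 0.0, -0.8]
finger_gap: 60.0
```

Run:
```python
from h import *
c,W=grab("scene"); cv2.imwrite("pics/s1.png",c["image"][130:330,250:500].repeat(2,0).repeat(2,1))
c,W=grab("top"); print(rim(W,225,149,26,45,46,4)); s=manip.read_state(); print(s["eef_pos"],s["finger_gap"],s["wrist_force"])
```

```text
h.py:13: RuntimeWarning: Mean of empty slice.
  s=least_squares(f,[*p[:,:2].mean(0),R],loss="soft_l1",f_scale=1.5)
  ret = um.true_divide(
Traceback (most recent call last):
  File "h.py", line 13, in rim
    s=least_squares(f,[*p[:,:2].mean(0),R],loss="soft_l1",f_scale=1.5)
ValueError: Initial guess is outside of provided bounds
```

View pics/s1.png

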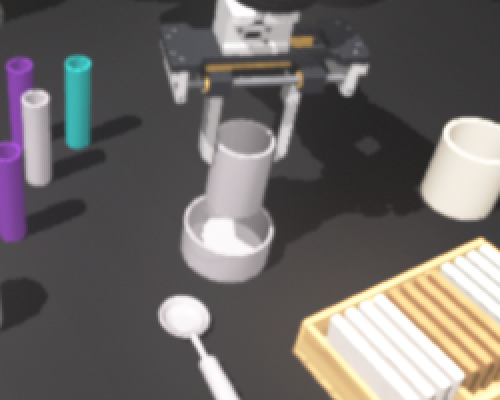

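The crop shows the middle pot over the wide one, clear of its rim, but seemingly tilted (top at (245,135), bottom at (237,210)). I'll measure the tilt from the depth map.

```bash
cat >> h.py <<'E'
def axis(W,c,R,z0,z1,rad=None,d0=(0,0)):
    """tilted cylinder fit of known outer radius R; returns x,y at mid height, slopes dx/dz, dy/dz"""
    p=W.reshape(-1,3); zm=(z0+z1)/2
    p=p[(p[:,2]>z0)&(p[:,2]<z1)&(np.hypot(p[:,0]-c[0],p[:,1]-c[1])<(rad or R+8))]
    def f(q):
        d=np.array([q[2],q[3],1]);d/=np.linalg.norm(d)
        return np.linalg.norm(np.cross(p-[q[0],q[1],zm],d),axis=1)-R
    s=least_squares(f,[*c,*d0],loss="soft_l1",f_scale=1)
    return s.x.round(3),len(p),np.median(abs(s.fun)).round(2),"tilt deg",np.degrees(np.arctan(np.hypot(*s.x[2:]))).round(1)
E
python3 - <<'E'
from h import *
c,W=grab("scene"); np.save("s1W.npy",W)
print("held",axis(W,(645,139),30,75,140,40)); print("held low",axis(W,(645,139),30,80,120,45))
print("narrow",axis(W,(438,4),16,20,115)); print("wide",axis(W,(645,139),48,8,40))
q=W[np.isfinite(W[...,2])];m=(np.hypot(q[:,0]-645,q[:,1]-139)<45)&(q[:,2]>55)&(q[:,2]<100); print("lowest",np.sort(q[m][:,2])[:10].round(1), q[m][np.argsort(q[m][:,2])[:4]].round(0))
s=manip.read_state(); print(s["eef_pos"],s["finger_gap"],s["wrist_force"],s["moment"])
E
```

```text
held (array([ 6.46263e+02,  1.38732e+02,  2.10000e-02, -1.90000e-02]), 742, np.float64(0.82), 'tilt deg', np.float64(1.6))
held low (array([6.46057e+02, 1.38953e+02, 4.00000e-03, 1.00000e-03]), 400, np.float64(0.53), 'tilt deg', np.float64(0.2))
narrow (array([ 4.39516e+02,  1.33500e+00,  5.00000e-03, -5.00000e-03]), 428, np.float64(0.67), 'tilt deg', np.float64(0.4))
wide (array([ 6.47631e+02,  1.36702e+02, -1.90000e-02,  1.40000e-02]), 650, np.float64(1.18), 'tilt deg', np.float64(1.4))
lowest [78.5 79.  79.3 79.5 79.9 80.1 80.5 80.6 81.  81.1] [[674. 136.  79.]
 [675. 138.  79.]
 [660. 113.  79.]
 [648. 109.  79.]]
[644.68998328 140.06796352 149.62712135] 59.95781830009935 [ 0.17491728 -0.43457363 -1.68851839] [ 0.00267492 -0.05015268  0.00317926]
```

The pot is upright (the tilt was only perspective) and centred over the wide pot to about 2 mm. Its underside is near z 79, so the floor is about 75 mm further down. The last part goes slowly.

Call:
{"op": "arm_command", "data": {"rows": [0,0,-20,0,50,0,0,-25,0,50,0,0,-17,0,50,0,0,-5,0,50,0,0,0,0,50]}}

```text
clock: 5.0
eef_pos: [645.2, 139.4, 82.5]
eef_rot: [-3.142, 0.0, 2.736]
wrist_force: [-0.1, -0.4, -1.6]
finger_gap: 60.0
```

Call:
{"op": "arm_command", "data": {"rows": [0,0,-3,0,50,0,0,-2,0,50,0,0,-1,0,50,0,0,0,0,50]}}

```text
clock: 5.5
eef_pos: [645.1, 139.3, 76.5]
eef_rot: [3.142, 0.0, 2.736]
wrist_force: [0.5, -0.4, -2.2]
finger_gap: 60.1
```

Call:
{"op": "arm_command", "data": {"rows": [0,0,-1,0,50,0,0,-1,0,50,0,0,0,0,50]}}

```text
clock: 5.88
eef_pos: [645.1, 139.3, 74.4]
eef_rot: [-3.142, -0.0, 2.736]
wrist_force: [-0.1, -0.2, -1.8]
finger_gap: 59.9
```

Call:
{"op": "arm_command", "data": {"rows": [0,0,-1,0,50,0,0,0,0,50]}}

```text
clock: 6.12
eef_pos: [645.2, 139.3, 73.9]
eef_rot: [3.141, 0.0, 2.736]
wrist_force: [-2.2, -0.5, 3.2]
finger_gap: 60.0
```

Contact: the force turned to +3 N at about the expected height. Now I'll release the pot and rise.

Call:
{"op": "arm_command", "data": {"rows": [0,0,0,0,64,0,0,0,0,75,0,0,0,0,80,0,0,0,0,80]}}

```text
clock: 6.62
eef_pos: [645.1, 139.3, 73.4]
eef_rot: [-3.142, -0.0, 2.736]
wrist_force: [0.3, 0.4, -0.2]
finger_gap: 80.0
```

Call:
{"op": "arm_command", "data": {"rows": [0,0,20,0,80,0,0,40,0,80,0,0,40,0,80,0,0,30,0,80,-30,-20,20,0,70]}}

```text
clock: 7.25
eef_pos: [615.5, 119.8, 226.1]
eef_rot: [3.14, 0.002, 2.737]
wrist_force: [0.5, -0.9, -0.3]
finger_gap: 73.2
```

Call:
{"op": "arm_command", "data": {"rows": [-40,-26,0,0,70,-40,-26,0,0,70,-40,-26,0,0,70,-36,-26,0,0,70,-20,-12,0,0,70]}}

```text
clock: 7.88
eef_pos: [437.9, 2.4, 225.1]
eef_rot: [3.141, 0.002, 2.735]
wrist_force: [0.7, -1.0, 0.5]
finger_gap: 70.0
```

Run:
```python
from h import *
c,W=grab("top"); cv2.imwrite("pics/t2.png",c["image"])
print(rim(W,225,149,28,45,46,4),rim(W,225,149,28,89,28.5,6)); s=manip.read_state(); print(s["eef_pos"],s["finger_gap"])
c,W=grab("scene");print("mid",axis(W,(645,139),30,50,88,42))
```

```text
(array([644.9, 139.2,  45.7]), 196, np.float64(44.7), np.float64(7.75)) (array([644.5, 139.7,  28.2]), 120, np.float64(88.7), np.float64(1.11))
[436.76309426   1.89859543 225.07335145] 69.79556660432009
mid (array([ 6.47812e+02,  1.36813e+02, -6.00000e-03,  5.00000e-03]), 664, np.float64(1.62), 'tilt deg', np.float64(0.4))
```

View pics/t2.png

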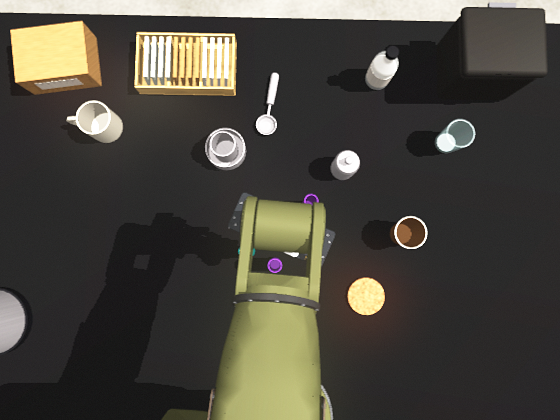

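The middle pot stands concentric in the wide one, rim at 88.7 mm (89 expected). In the top view it is at (223,147). Next is the narrow pot.

Call:
{"op": "arm_command", "data": {"rows": [1,1,0,0,70,0,0,-30,0,70,0,0,-40,0,70,0,0,-30,0,70,0,0,-19,0,70]}}

```text
clock: 8.6
eef_pos: [440.5, 5.0, 103.1]
eef_rot: [-3.141, -0.001, 2.737]
wrist_force: [0.5, -1.0, 0.3]
finger_gap: 69.7
```

Call:
{"op": "arm_command", "data": {"rows": [0,0,0,0,50,0,0,0,0,36,0,0,0,0,22,0,0,0,0,22,0,0,0,0,22]}}

```text
clock: 9.22
eef_pos: [440.3, 4.3, 104.8]
eef_rot: [3.141, 0.001, 2.736]
wrist_force: [0.2, 0.4, 2.6]
finger_gap: 31.0
```

Call:
{"op": "arm_command", "data": {"rows": [0,0,0,0,22,0,0,0,0,22]}}

```text
clock: 9.48
eef_pos: [440.4, 4.3, 104.8]
eef_rot: [3.141, 0.001, 2.736]
wrist_force: [0.0, -0.7, 6.4]
finger_gap: 30.8
```

Call:
{"op": "arm_command", "data": {"rows": [0,0,10,0,22,0,0,25,0,22,0,0,35,0,22,0,0,35,0,22,0,0,20,0,22]}}

```text
clock: 10.1
eef_pos: [440.2, 4.3, 231.5]
eef_rot: [3.141, 0.002, 2.736]
wrist_force: [-0.1, -1.0, -1.7]
finger_gap: 31.0
```

Call:
{"op": "arm_command", "data": {"rows": [15,10,0,0,22,30,20,0,0,22,36,23,0,0,22,36,23,0,0,22,36,23,0,0,22]}}

```text
clock: 10.72
eef_pos: [594.3, 104.9, 227.7]
eef_rot: [-3.141, -0.002, 2.736]
wrist_force: [0.4, 0.1, -0.5]
finger_gap: 31.2
```

Call:
{"op": "arm_command", "data": {"rows": [30,20,0,0,22,15,10,0,0,22,6,6,0,0,22,0,0,0,0,22,0,0,0,0,22]}}

```text
clock: 11.35
eef_pos: [643.8, 139.1, 229.4]
eef_rot: [-3.141, -0.0, 2.736]
wrist_force: [-0.1, 0.1, -0.9]
finger_gap: 30.8
```

Run:
```python
from h import *
s=manip.read_state(); print(s["eef_pos"],s["finger_gap"],s["wrist_force"])
c,W=grab("scene");cv2.imwrite("pics/s3.png",c["image"])
x,y=s["eef_pos"][:2]
print("held",axis(W,(x,y),16,130,205,26));print("held low",axis(W,(x,y),16,115,180,26))
q=W[np.isfinite(W[...,2])];m=(np.hypot(q[:,0]-x,q[:,1]-y)<30)&(q[:,2]>95)&(q[:,2]<180); print("lowest",np.sort(q[m][:,2])[:6].round(1))
print("mid",axis(W,(645,139),30,50,88,42))
```

```text
[643.79175491 139.07752168 229.39800653] 30.833437190033358 [-0.07337632  0.12393809 -0.92444518]
held (array([6.4309e+02, 1.3775e+02, 5.0000e-03, 1.4000e-02]), 480, np.float64(0.53), 'tilt deg', np.float64(0.8))
held low (array([6.42997e+02, 1.37524e+02, 4.00000e-03, 1.60000e-02]), 337, np.float64(0.51), 'tilt deg', np.float64(1.0))
lowest [123.3 124.3 125.  125.5 125.6 125.7]
mid (array([6.47830e+02, 1.36782e+02, 1.30000e-02, 3.00000e-03]), 671, np.float64(1.65), 'tilt deg', np.float64(0.8))
```

View pics/s3.png

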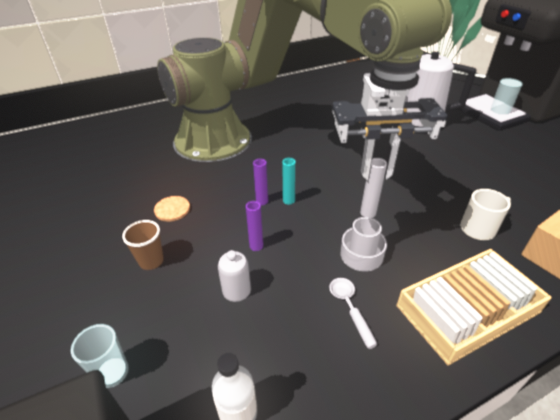

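The narrow pot is held upright at (372,190) above the nest at (366,240). Its underside is near z 124.5, so the floor (z 8) is about 116 mm down. It sits about 4 mm short in x, so I'll shift +3 and lower.

Call:
{"op": "arm_command", "data": {"rows": [3,0,-10,0,22,0,0,-20,0,22,0,0,-25,0,22,0,0,-25,0,22,0,0,-15,0,22]}}

```text
clock: 12.02
eef_pos: [646.6, 139.0, 132.7]
eef_rot: [-3.141, -0.001, 2.736]
wrist_force: [0.2, 0.7, -1.0]
finger_gap: 31.4
```

Call:
{"op": "arm_command", "data": {"rows": [0,0,-8,0,22,0,0,-5,0,22,0,0,-3,0,22,0,0,0,0,22]}}

```text
clock: 12.52
eef_pos: [647.2, 139.3, 118.7]
eef_rot: [3.141, 0.0, 2.736]
wrist_force: [0.6, -0.1, -1.1]
finger_gap: 31.3
```

Contact is expected at a TCP height of about 113.

Call:
{"op": "arm_command", "data": {"rows": [0,0,-2,0,22,0,0,-1,0,22,0,0,-1,0,22,0,0,0,0,22]}}

```text
clock: 13.02
eef_pos: [647.1, 139.3, 114.4]
eef_rot: [-3.142, -0.0, 2.736]
wrist_force: [-0.8, -0.3, -0.7]
finger_gap: 31.1
```

Call:
{"op": "arm_command", "data": {"rows": [0,0,-1,0,22,0,0,0,0,22]}}

```text
clock: 13.28
eef_pos: [647.1, 139.3, 113.4]
eef_rot: [-3.142, -0.0, 2.736]
wrist_force: [0.6, 0.4, -0.5]
finger_gap: 31.0
```

Call:
{"op": "arm_command", "data": {"rows": [0,0,-1,0,22,0,0,0,0,22]}}

```text
clock: 13.52
eef_pos: [647.3, 139.3, 112.9]
eef_rot: [3.141, 0.001, 2.736]
wrist_force: [-0.2, -0.8, 4.2]
finger_gap: 30.8
```

Contact at 113, as expected. Releasing, rising and backing off.

Call:
{"op": "arm_command", "data": {"rows": [0,0,0,0,36,0,0,0,0,50,0,0,0,0,60,0,0,0,0,60]}}

```text
clock: 14.02
eef_pos: [647.1, 139.3, 112.3]
eef_rot: [-3.142, -0.0, 2.736]
wrist_force: [-0.1, 0.1, -0.6]
finger_gap: 59.0
```

Call:
{"op": "arm_command", "data": {"rows": [0,0,20,0,60,0,0,40,0,60,0,0,40,0,60,0,0,20,0,60,-40,0,0,0,60]}}

```text
clock: 14.65
eef_pos: [608.2, 139.2, 235.2]
eef_rot: [3.139, 0.004, 2.735]
wrist_force: [1.0, 0.6, -1.6]
finger_gap: 59.7
```

Call:
{"op": "arm_command", "data": {"rows": [-50,0,0,0,60,-50,0,0,0,60,-50,0,0,0,60,-20,0,0,0,60,0,0,0,0,60]}}

```text
clock: 15.28
eef_pos: [436.8, 139.5, 234.3]
eef_rot: [3.14, 0.002, 2.736]
wrist_force: [0.6, 0.0, -0.3]
finger_gap: 60.2
```

Run:
```python
from h import *
s=manip.read_state(); print(s["eef_pos"],s["wrist_force"])
c,W=grab("top");a=cv2.resize(c["image"][100:200,165:285],None,fx=3,fy=3)
for h,R in((45,46),(89,28.5),(133,14.5)):print(h,rim(W,225,149,28,h,R,5))
print("cup",rim(W,411,232,22,91,36))
c,W=grab("scene");b=cv2.resize(c["image"][150:300,280:450],(340,300));cv2.imwrite("pics/f.png",np.hstack([a,b]))
print("nar",axis(W,(646,139),16,92,130,25),"mid",axis(W,(645,139),30,50,86,42))
```

```text
[436.80047449 139.48896609 234.26460757] [ 0.57904456  0.0301053  -0.28271989]
45 (array([645.5, 139.2,  45.5]), 225, np.float64(44.8), np.float64(11.35))
89 (array([644.7, 139.6,  27.9]), 134, np.float64(88.9), np.float64(5.53))
133 (array([644.4, 139.3,  14.2]), 64, np.float64(132.2), np.float64(1.01))
cup (array([ 443.4, -295.2,   35.3]), 190, np.float64(90.1), np.float64(1.27))
nar (array([ 6.46710e+02,  1.36686e+02,  4.10000e-02, -4.20000e-02]), 286, np.float64(1.04), 'tilt deg', np.float64(3.3)) mid (array([ 6.46584e+02,  1.38036e+02, -2.20000e-02,  2.80000e-02]), 483, np.float64(0.83), 'tilt deg', np.float64(2.0))
```

View pics/f.png

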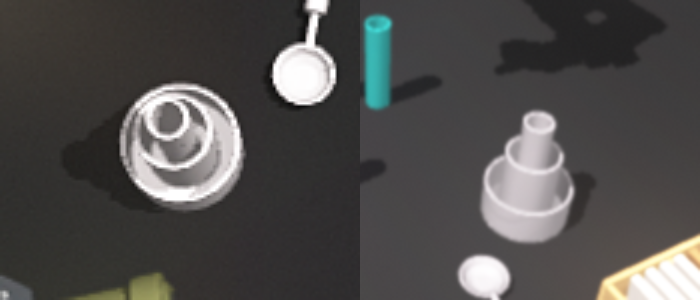

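The final picture shows all three pots nested concentrically: rims at (167,118), (178,130) and (182,145) in the left crop. The arm is clear of them.

```bash
python3 -c "from cell import manip; print(manip.sign_off())"
```

```text
the job is handed in; nothing more can be done
None
```

The three pots are nested: the middle pot stands in the wide one, and the steel narrow pot stands in the middle one. I set each down until light contact (3–4 N), released it, and handed the job in at about 15.5 s of the 56 s.

My last camera checks, taken just before hand-in:
- **Height:** the rims are at 44.8, 88.9 and 132.2 mm, against 45, 89 and 133 expected, so each pot is down on the floor of the one around it.
- **Position:** the three axes agree to about 1 mm, and the wide pot has moved less than 1 mm.
- **Paper cup:** it has not moved, to within about 0.1 mm.
- **Arm:** it is about 200 mm away and touches nothing.

**Disagreement:** on the nested pots, the side-camera fits read tilts of 3.3° (narrow) and 2.0° (middle). Only small parts of the pots show there, and the concentric rims suggest this is fit noise. Both are within the 10° limit. The side camera also sits about 2–3 mm off the top camera, roughly the stated calibration error.

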